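Fetch a vial from the blocked drawer for stirring

ROBOT

A 7-joint arm with a two-finger parallel gripper is mounted at the origin on a cart in front of the work surface, level with it; the furniture and walls round the work are solid. World frame = base frame: x ahead of the robot, y to its left, z up, the work surface at z = 0. Lengths are in mm, angles in rad, forces in N, time in s.
With the tool pointing down it reaches from about 400 to 900 mm from the base axis. Payload 5.6 kg.
Tool frame: the origin (TCP) lies at the very end of the fingers, on their centre line; the grasp point (between the pads) lies 19 mm behind it; z points along the fingers, y is the direction in which the jaws open and shut (so a half turn about z gives the same grasp; the last joint's range is limited). The gripper opens to 92 mm and grips with 3 to 60 N. Pads are 20 mm wide; open, the fingers measure 128 mm over their backs; the gripper's body (75 mm by 189 mm) begins 69 mm behind the grasp point.
Start: joints at [1.218, 0.468, -0.012, 1.603, 0.006, 1.071, -0.056], TCP at [198.123, -619.077, 214.592] pointing down, gripper open.
Joint ranges: [-2.53, 2.53], [-0.31, 2.02], [-1.57, 1.55], [0.28, 2.44], [-1.29, 4.43], [0.15, 1.84], [-2.92, 2.92]. Speed limits (rad/s): [2.57, 2.57, 3.14, 3.14, 3.14, 3.14, 3.14].

INTERFACE

Orientations are given as a rotation vector (axis times angle).
In Python, from rig import robot gives the robot as it stands.
- The arm moves only by the tool jog_arm, never from a script. Its arguments are lists of equal length, an entry for each row: "travel": the shift along the world's x, y, z in m, a list of three; "turn": the turn, a rotation vector about the world's x, y, z in rad, a list of three; "grip": the opening, from -1 (shut) to 1 (fully open). A call has 1 to 12 rows; each row shifts and turns the commanded pose from where the row before left it; what a row does not reach is not made up. A row lasts 1/12 s, in which the tool goes at most 41.7 mm and 7.16 degrees, less where a joint would pass 70% of its speed; a pose out of reach is approached as far as the arm can. A call with a gripper value outside its range is refused whole. The fingers move at their own pace and stop on an object; "newtons" is the grip in N (left out, the last holds). Time passes only in rows, so rows that do not move let the fingers close. It gives the time, the measured TCP pose, the force and the opening at its end, in the units of the state.
- robot.sense(): the state, without advancing time (a new reading comes with each control period).
- robot.snapshot(name): name is "side" or "top" or "wrist"; returns a dict with "color" (420x560x3 uint8, red, green, blue), "z_map" (420x560 float32, mm along the optical axis (not along the pixel's ray), 0 where there is no reading), "K" (3x3 intrinsics, pixels), "dist_coeffs" ([k1, k2, p1, p2, k3] as OpenCV has them; the pictures are not rectified), "pose" (4x4, takes a point from camera to world coordinates). Camera axes: x right, y up, looking along -z (the intrinsics and any distortion apply to the point x, -y, -z); pixel columns grow to the right and rows downward; lengths in mm; the calibration is good to about 2 mm. A picture is of the moment at which its call begins.
- robot.finish_job(): hands the job in, once; it reports no verdict.
The state is a dict: "t": time; "joint_positions": joint angles; "joint_vel": joint speeds; "joint_efforts": joint torques, N m; "tcp_pos": TCP position; "tcp_rot": TCP orientation; "force": force on the tool from outside, world axes, zero at the start; "moment": the same for the moment, N m; "width": finger opening in mm.
Only numpy, scipy, OpenCV 4.12 (cv2) and the standard library are available. Lean on these libraries where they do the work, as an engineer would, in place of code of your own. Each camera call takes 0.05 s, during which the arm holds its last target. There are 200 camera calls.

TASK

The black-capped sample vial is due on the magnetic stirrer, but two reagent bottles stand in front of the drawer it is kept in. First stand both bottles in the steel spill tray, then pull the drawer out and stand the black-capped vial upright in the middle of the stirrer's round plate. Then shut the drawer fully, with the other two vials left standing in their pockets, and put each bottle back upright exactly where it stood, tipping nothing over on the way.

Things in the scene. Friction and masses are not known exactly. Their poses are not given: they have to be found in the camera images.
- oil_bottle: Loose brown glass bottle with red label and tall red screw cap, 34 mm across, 105 mm tall, under 0.1 kg; grip the round body, up to 75 mm above its underside. Origin: centre of its underside, z up. It starts on the worktop to one side of the knob, in front of the drawer; remember where it stood.
- dropper_bottle: Loose dark brown dropper bottle with white label and dark red rubber bulb, 36 mm across, 98 mm tall, up to 0.12 kg; grip the round body, up to 58 mm above its underside. Origin: centre of its underside, z up. It starts on the worktop to the other side of the knob; remember where it stood.
- vial_black: The wanted loose vial: black cap, purple content. 22 mm across, 54 mm tall; grip the round body, up to 40 mm above its underside (the cap gives no hold). Origin: centre of its underside, z up. Stands in one of three drawer pockets, 58 mm apart in a row parallel to the front panel, 12 mm deep, 26 mm wide; pocket floor 9 mm, insert top 21 mm above the worktop.
- vial_white_a: Loose vial with white cap and purple content; stays in its pocket. 22 mm across, 54 mm tall; grip the round body, up to 40 mm above its underside (the cap gives no hold). Origin: centre of its underside, z up. Stands in one of three drawer pockets, 58 mm apart in a row parallel to the front panel, 12 mm deep, 26 mm wide; pocket floor 9 mm, insert top 21 mm above the worktop.
- vial_white_b: Loose vial with white cap and blue content; stays in its pocket. 22 mm across, 54 mm tall; grip the round body, up to 40 mm above its underside (the cap gives no hold). Origin: centre of its underside, z up. Stands in one of three drawer pockets, 58 mm apart in a row parallel to the front panel, 12 mm deep, 26 mm wide; pocket floor 9 mm, insert top 21 mm above the worktop.
- drawer_box: Fixed clear acrylic box, 160 mm deep (x) by 200 mm wide (y) by 80 mm high, with one white drawer; the vials are seen through its top. Origin: centre of its underside; the drawer slides out along the box's own -x, toward the robot.
- drawer (a joint): How far the drawer is pulled out, m: 0 shut, 0.115 fully out. It slides with about 1 N of friction and stays where it is left. Pulled out 0.1, the row of pockets stands 63 mm in front of the box.
- drawer_knob (a point): Centre of the black head of the drawer's knob, 22 mm across and 18 mm long along the box's x axis, 45 mm above the worktop; the head's centre is 27 mm in front of the drawer's front panel (panel 8 mm thick, outside the box, top edge 79 mm above the worktop). Moves with the drawer; its axes are those of the box.
- spill_tray: Fixed steel tray, 200 mm (x) by 125 mm (y), rim 16 mm high (19 mm with its rolled edge), walls 3 mm, flat floor 3 mm above the worktop, empty at the start. Origin: centre of its underside.
- stirrer: Fixed white magnetic stirrer, 150 mm (x) by 116 mm (y), with a round flat steel plate 90 mm across whose top is 45 mm above the worktop and whose middle is marked by a dark ring 32 mm across; a black control knob, top 49 mm above the worktop, stands 71 mm from the plate's middle along the stirrer's -x. Origin: below the middle of the plate, at worktop height.
Mind the look-alikes: they are no part of the job. What is shaped like the dropper_bottle but orange is not meant. Leave any turquoise look-alike of the oil_bottle alone.

How it is judged (in metres and radians):
On the way, in this order (a step that is already met when the one before it is completed fails the run):
1. both bottles stand released and upright in the spill tray at the same time (x of oil_bottle in the frame of spill_tray between -0.092 and 0.092 m and y of oil_bottle in the frame of spill_tray between -0.055 and 0.055 m and z of oil_bottle in the frame of spill_tray between -0.002 and 0.008 m and angle between each of oil_bottle, dropper_bottle's own z axis and vertical below 0.12 rad and contact force between the fingers and oil_bottle below 0.2 N and linear speed of each of oil_bottle, dropper_bottle below 0.02 m/s and x of dropper_bottle in the frame of spill_tray between -0.092 and 0.092 m and y of dropper_bottle in the frame of spill_tray between -0.055 and 0.055 m and z of dropper_bottle in the frame of spill_tray between -0.002 and 0.008 m and contact force between the fingers and dropper_bottle below 0.2 N), for 0.2 s.
2. the black-capped vial stands released and upright in the middle of the stirrer plate (horizontal distance between vial_black and stirrer below 0.012 m and z of vial_black in the frame of stirrer between 0.042 and 0.05 m and angle between vial_black's own z axis and vertical below 0.12 rad and contact force between the fingers and vial_black below 0.2 N and linear speed of vial_black below 0.02 m/s), for 0.2 s.
At the end, for the whole second after the job is handed in: Black-capped vial upright and released on the stirrer plate, within 12 mm of its middle; drawer less than 6 mm open; each bottle upright within 15 mm of where it stood at the start; the other two vials upright in their own pockets (within 12 mm); all at rest (all of step 2 and value of joint drawer below 0.006 m and distance of each of oil_bottle, dropper_bottle from where it was at the start of the episode below 0.015 m and angle between each of oil_bottle, dropper_bottle, vial_white_a, vial_white_b's own z axis and vertical below 0.12 rad and linear speed of each of oil_bottle, dropper_bottle, vial_white_a, vial_white_b below 0.02 m/s and contact force between the fingers and oil_bottle below 0.2 N and contact force between the fingers and dropper_bottle below 0.2 N and distance of each of vial_white_a, vial_white_b from where it was at the start of the episode below 0.012 m); the robot touches nothing.
It fails at once if a bottle or a vial is tipped over (angle between any of oil_bottle, dropper_bottle, vial_black, vial_white_a, vial_white_b's own z axis and vertical above 0.7 rad).
It fails at once if the drawer is pulled out while a bottle still stands on its spot in front of it (value of joint drawer above 0.025 m and distance of any of oil_bottle, dropper_bottle from where it was at the start of the episode below 0.03 m).
It also fails if it takes over 122 s, if anything falls off the work surface, if the arm or the gripper's body presses on something with over 40 N, if the wrist force passes 120 N, or if a joint passes its speed limit or range.

## Working session

There is one attempt and no reset: what is moved stays moved. The work goes in short steps, Python scripts to look and compute and a tool call to move; the robot and the scene stay as the last step left them, time stands still between calls to the robot, and variables do not carry over. Pictures are saved under pics/ and viewed, about 12 in all and at most 16, crops included, and the job is handed in when it is done.

Besides the shell and the picture viewer there is one more tool, called as a command line: name --argument value ..., lists and objects as JSON in quotes. jog_arm: Moves the arm, as the interface text tells. Its arguments: {"type":"object","properties":{"travel":{"type":"array","items":{"type":"array","items":{"type":"number"}}},"turn":{"type":"array","items":{"type":"array","items":{"type":"number"}}},"grip":{"type":"array","items":{"type":"number"}},"newtons":{"type":"number"}},"required":["travel","turn","grip"]}

```bash
mkdir -p pics
cat > h.py <<'E'
import numpy as np, cv2
from rig import robot
def snap(n,f=None):
    s=robot.snapshot(n); 
    if f: cv2.imwrite(f'pics/{f}.png',cv2.cvtColor(s['color'],cv2.COLOR_RGB2BGR))
    np.savez(f'{n}.npz',**s); return s
def load(n): return dict(np.load(f'{n}.npz'))
def ray(s,u,v):
    p=cv2.undistortPoints(np.array([[[u,v]]],float),s['K'],s['dist_coeffs'])[0,0]
    return np.array([p[0],-p[1],-1.])
def pt(s,u,v,r=1):
    "world point from depth"
    z=s['z_map'][v-r:v+r+1,u-r:u+r+1]; z=np.median(z[z>0])
    return (s['pose']@np.r_[ray(s,u,v)*z,1])[:3]
def atz(s,u,v,h):
    "world point on the ray at height h"
    d=s['pose'][:3,:3]@ray(s,u,v); o=s['pose'][:3,3]
    return o+d*(h-o[2])/d[2]
def cloud(s):
    h,w=s['z_map'].shape; g=np.stack(np.meshgrid(np.arange(w),np.arange(h)),-1).reshape(-1,1,2).astype(float)
    p=cv2.undistortPoints(g,s['K'],s['dist_coeffs'])[:,0]; z=s['z_map'].reshape(-1,1)
    c=np.c_[p[:,0],-p[:,1],-np.ones(len(p))]*z
    w3=c@s['pose'][:3,:3].T+s['pose'][:3,3]; w3[z[:,0]<=0]=np.nan
    return w3.reshape(h,w,3)
E
python3 - <<'E'
from h import *
for n in('top','side'):
    s=snap(n,n+'0'); print(n,s['pose'].round(2).tolist(),s['K'].round(1).tolist())
print(robot.sense())
E
```

```text
top [[0.02, 0.98, -0.2, 395.6], [-1.0, 0.02, -0.01, 3.1], [-0.0, 0.2, 0.98, 919.26], [0.0, 0.0, 0.0, 1.0]] [[408.1, 0.0, 287.1], [0.0, 408.1, 208.2], [0.0, 0.0, 1.0]]
side [[-0.96, 0.11, -0.26, 254.18], [-0.28, -0.39, 0.88, 1018.0], [-0.01, 0.92, 0.4, 531.31], [0.0, 0.0, 0.0, 1.0]] [[503.0, 0.0, 292.1], [0.0, 503.0, 207.2], [0.0, 0.0, 1.0]]
{'t': 0.1, 'joint_positions': array([ 1.21801365,  0.46829844, -0.01159003,  1.60350753,  0.00600224,
        1.07141013, -0.05630892]), 'joint_vel': array([ 0.00111535, -0.00052635,  0.00045944, -0.00214809,  0.00129451,
        0.00093602, -0.00089577]), 'joint_efforts': array([ 1.00043100e-03, -5.21646023e+01, -1.26736803e-02, -2.44364154e+01,
       -5.68487914e-02,  1.40220928e-02,  6.31740659e-05]), 'tcp_pos': array([ 197.92331999, -618.58952824,  213.73948742]), 'tcp_rot': array([-3.10247461e+00, -4.84293441e-01,  5.74073339e-04]), 'force': array([-0.15814183,  0.62360999, -1.30188372]), 'moment': array([-0.00067868,  0.02545402, -0.05398711]), 'width': 91.67344464073446}
```

View pics/top0.png

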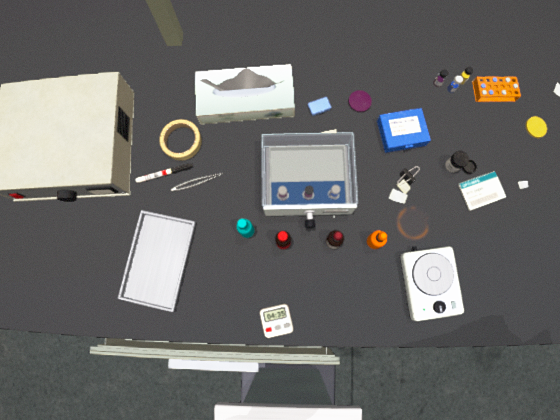

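View pics/side0.png

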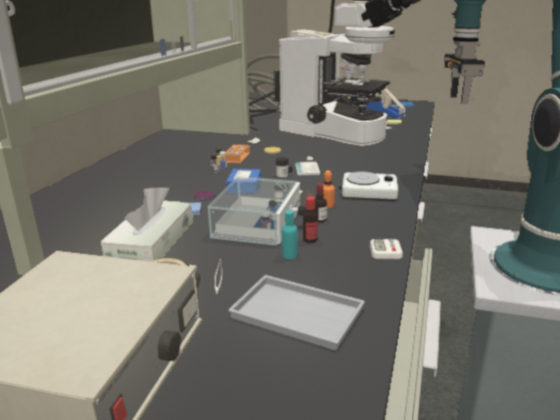

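The top view shows several candidates.
- **Oil bottle:** the red cap at (283,239) fits. The turquoise look-alike at (245,228) does not.
- **Dropper bottle:** the dark red bulb at (336,239) fits. The orange look-alike at (377,239) does not.
- **Vials:** the middle one, at (309,192), looks black. Its neighbours at (283,190) and (335,190) are white.

I'll measure these and check them in one close crop.

Run:
```python
from h import *
s=load('top'); im=cv2.cvtColor(s['color'],cv2.COLOR_RGB2BGR)
cv2.imwrite('pics/crop1.png',cv2.resize(im[120:260,225:400],None,fx=4.4,fy=4.2,interpolation=cv2.INTER_CUBIC))
C=cloud(s)
for n,u,v in [('oilcap',283,237),('drop',336,237),('turq',244,225),('orange',377,237),('knob',310,222),('plate',434,274),('vial',309,191)]:
    print(n,pt(s,u,v).round(1), C[v-12:v+13,u-12:u+13,2].max().round(1))
for n,cs in [('tray',[(142,211),(195,220),(172,311),(119,300)])]:
    P=[atz(s,u,v,18) for u,v in cs]; print(n,np.round(P,1).tolist(),np.mean(P,0).round(1))
# clusters of high points in front of drawer
for h0,h1 in((20,60),(60,85),(85,112)):
  m=(C[...,2]>h0)&(C[...,2]<h1)&(C[...,0]>250)&(C[...,0]<440)&(abs(C[...,1])<260)
  n,l,st,ce=cv2.connectedComponentsWithStats(m.astype(np.uint8))
  for i in range(1,n):
    if st[i,4]>8:
        q=C[l==i]; print(h0,h1,st[i,4],q.mean(0).round(1),q.min(0).round(1),q.max(0).round(1),ce[i].round())
```

```text
oilcap [503.9  16.8 103.8] nan
drop [507.5 -91.1  93.7] nan
turq [526.4  96.4 104. ] 107.0
orange [ 512.3 -180.4   71. ] nan
knob [544.1 -39.6  54.6] nan
plate [ 437.6 -309.8   44.5] nan
vial [606.7 -35.5  78.3] nan
tray [[566.8, 342.9, 18.0], [549.0, 217.9, 18.0], [346.0, 256.6, 18.0], [364.5, 378.8, 18.0]] [456.6 299.1  18. ]
20 60 135 [ 412.  -256.3   31.1] [ 368.7 -259.9   20.1] [ 439.8 -249.8   39.1] [408. 286.]
```

View pics/crop1.png

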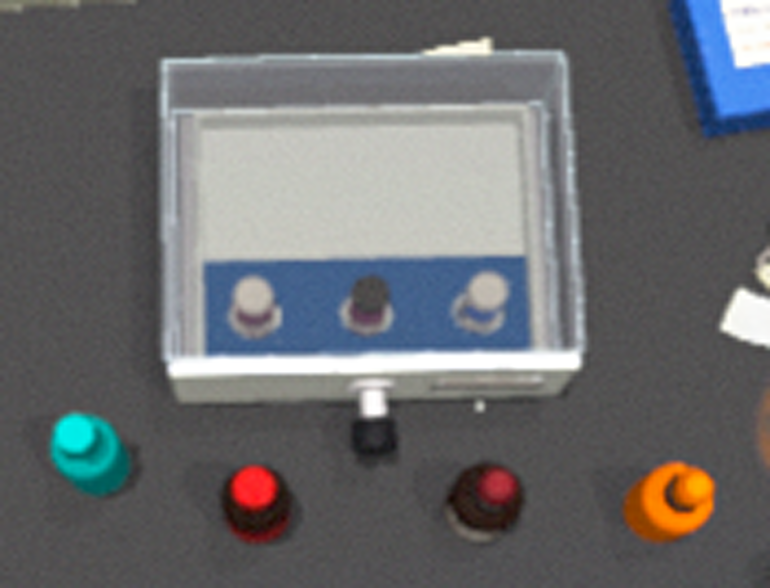

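Run:
```python
from h import *
from scipy.optimize import least_squares
s=load('top')
for n,u,v,h in [('oil cap',282.5,235.5,104),('drop bulb',338,235.8,97),('turq',242.3,223,104),('orange',382,236.5,97),('panelL',263.2,205.7,79),('panelR',357.5,204.5,79),('knob top',310,222.5,56),('boxBL',261.5,134,80),('boxBR',354,132.5,80),('vial',309.1,190,63),('va',283,189.5,63),('vb',336,189,63),('plate',434,274.2,45)]:
    print(n,atz(s,u,v,h).round(1))
for cam,boxes in (('top',{'oil':(272,228,294,252),'drop':(325,228,348,252)}),('side',{'oil':(302,195,320,244),'drop':(313,183,328,222)})):
    s=load(cam);C=cloud(s)
    for n,(a,b,c,d) in boxes.items():
        p=C[b:d,a:c].reshape(-1,3); p=p[(p[:,2]>8)&(p[:,2]<112)&(p[:,0]<540)&(p[:,0]>460)]
        print(cam,n,len(p),p.min(0).round(),p.max(0).round())
        if cam=='top': t=p[p[:,2]>p[:,2].max()-8]; print('  toppts',len(t),t.mean(0).round(1))
        q=p[(p[:,2]<65)]; r={'oil':17,'drop':18}[n]
        f=least_squares(lambda c:np.hypot(*(q[:,:2]-c).T)-r,np.median(p[:,:2],0)+(s['pose'][:2,3]-500*0)*0-0,loss='soft_l1',f_scale=2)
        print('  fit',len(q),f.x.round(1),np.abs(f.fun).mean().round(2))
s=load('top');C=cloud(s)
m=(abs(C[...,2]-45)<3)&(C[...,1]<-240)&(C[...,1]>-370)&(C[...,0]>380)
print('plate pts',C[m].mean(0),m.sum(),C[m].min(0),C[m].max(0))
```

```text
oil cap [506.9  17.9 104. ]
drop bulb [509.6 -94.8  97. ]
turq [530.5 100.1 104. ]
orange [ 510.  -185.1   97. ]
panelL [572.5  60.6  79. ]
panelR [ 579.6 -138.4   79. ]
knob top [542.8 -39.5  56. ]
boxBL [732.8  70.1  80. ]
boxBR [ 741.3 -133.    80. ]
vial [612.8 -36.4  63. ]
va [612.7  20.1  63. ]
vb [616.4 -94.7  63. ]
plate [ 437.2 -309.6   45. ]
top oil 237 [489.   2.   9.] [522.  34. 107.]
  toppts 69 [506.2  17.4 103.7]
  fit 66 [506.4  17.5] 0.5
top drop 245 [ 493. -112.    8.] [529. -78.  98.]
  toppts 45 [511.1 -94.8  94.5]
  fit 171 [512.7 -97.2] 3.08
side oil 642 [492. -92.   8.] [540.  40. 106.]
  fit 448 [508.9  18. ] 18.48
side drop 476 [ 492. -187.    8.] [525.  37. 104.]
  fit 333 [513.1 -96.9] 23.22
plate pts [ 444.23921302 -309.39160334   44.59306956] 1270 [ 380.06968296 -369.81323956   42.00516624] [ 921.31738496 -265.0946969    47.98459149]
```

The crop confirms the choice: oil bottle with red cap at about (506,17) mm, dropper bottle at about (511,-95) mm, and the black-capped vial in the middle pocket. I'll now move above the oil bottle.

jog_arm --travel '[[0.0154,0.0318,0],[0.0154,0.0318,0],[0.0154,0.0318,0],[0.0154,0.0318,0],[0.0154,0.0318,0],[0.0154,0.0318,0],[0.0154,0.0318,0],[0.0154,0.0318,0],[0.0154,0.0318,0],[0.0154,0.0318,0]]' --turn '[[0,0,-0.031],[0,0,-0.031],[0,0,-0.031],[0,0,-0.031],[0,0,-0.031],[0,0,-0.031],[0,0,-0.031],[0,0,-0.031],[0,0,-0.031],[0,0,-0.031]]' --grip '[0.3,0.3,0.3,0.3,0.3,0.3,0.3,0.3,0.3,0.3]' --newtons 15

```text
t: 0.93
tcp_pos: [352.3, -299.3, 214.5]
tcp_rot: [-3.142, 0.003, 0.001]
force: [1.0, 0.0, -1.3]
width: 59.7
```

jog_arm --travel '[[0.0154,0.0318,0],[0.0154,0.0318,0],[0.0154,0.0318,0],[0.0154,0.0318,0],[0.0154,0.0318,0],[0.0154,0.0318,0],[0.0154,0.0318,0],[0.0154,0.0318,0],[0.0154,0.0318,0],[0.0154,0.0318,0],[0,0,0],[0,0,0]]' --turn '[[0,0,0],[0,0,0],[0,0,0],[0,0,0],[0,0,0],[0,0,0],[0,0,0],[0,0,0],[0,0,0],[0,0,0],[0,0,0],[0,0,0]]' --grip '[0.3,0.3,0.3,0.3,0.3,0.3,0.3,0.3,0.3,0.3,0.3,0.3]'

```text
t: 1.93
tcp_pos: [506.1, 18.9, 214.1]
tcp_rot: [-3.141, -0.006, 0.001]
force: [-1.2, -0.6, -0.4]
width: 59.8
```

Run:
```python
from h import *
s=snap('wrist','w1'); q=robot.sense(); print(q['t'],q['tcp_pos'],q['tcp_rot'],q['width'],q['joint_positions'].round(2))
print(s['pose'].round(2).tolist(),s['K'][0,0])
```

```text
1.9833 [505.66760754  17.00947656 214.05902908] [ 3.14128812e+00  1.57573323e-03 -2.20668587e-03] 59.85688921464812 [ 0.25  0.26 -0.4   1.93  0.12  0.98 -1.78]
[[0.0, 0.97, 0.24, 573.21], [-1.0, 0.0, 0.0, 18.53], [0.0, -0.24, 0.97, 383.83], [0.0, 0.0, 0.0, 1.0]] 348.88831936653713
```

View pics/w1.png

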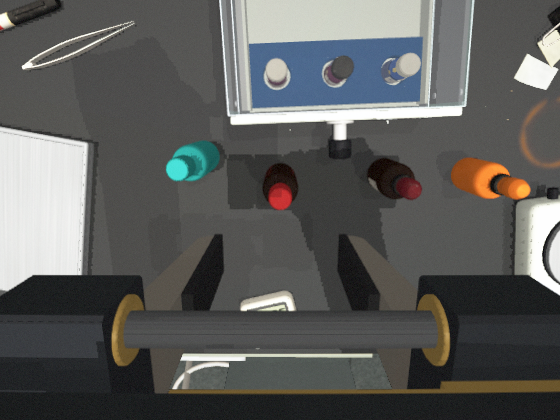

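The wrist view shows the red cap at (280,195), the dark red bulb at (408,187), the knob at (340,147) and the black-capped vial at (341,68). I'll take a second fix from this view.

Run:
```python
from h import *
from scipy.optimize import least_squares
s=load('wrist');C=cloud(s)
def fit(n,box,z0,z1,r,near):
    a,b,c,d=box;p=C[b:d,a:c].reshape(-1,3);p=p[(p[:,2]>z0)&(p[:,2]<z1)]
    p=p[np.hypot(*(p[:,:2]-near).T)<40]
    f=least_squares(lambda c:np.hypot(*(p[:,:2]-c).T)-r,near,loss='soft_l1',f_scale=1)
    print(n,len(p),f.x.round(1),np.abs(f.fun).mean().round(2))
fit('oil',(258,155,302,215),10,65,17,np.array([506,17.]))
fit('drop',(365,150,425,205),10,50,18,np.array([511,-95.]))
print('cap',atz(s,280.5,199,105).round(1),atz(s,280,176,40).round(1),'bulb',atz(s,411,188,95).round(1))
for n,u,v,h in [('panelL',229,120,79),('panelR',466,112,79),('knob',340,146,56)]: print(n,atz(s,u,v,h).round(1), pt(s,u,v).round(1))
k=C[138:158,328:352].reshape(-1,3);k=k[(k[:,2]>35)&(k[:,2]<62)];print('knob',len(k),k.min(0).round(1),k.max(0).round(1),k.mean(0).round(1))
for n,u,v in [('va',275,68),('vk',341,66),('vb',408,63)]: print(n,pt(s,u,v).round(1),atz(s,u,v,63).round(1))
```

```text
oil 277 [508.  18.] 0.19
drop 430 [513.4 -95.8] 0.22
cap [507.9  17.8 105. ] [516.2  18.2  40. ] bulb [515.6 -92.6  95. ]
panelL [570.6  61.8  79. ] [ 5.699e+02  7.310e+01 -5.000e-01]
panelR [ 578.4 -139.6   79. ] [ 579.7 -180.5    0. ]
knob [547.3 -37.5  56. ] [547.2 -37.6  55.1]
knob 437 [535.9 -49.8  42.3] [554.4 -28.4  56.5] [545.4 -38.1  52.6]
va [612.3  22.7  79.6] [614.4  23.   63. ]
vk [614.2 -31.4  79.3] [616.4 -34.1  63. ]
vb [616.9 -86.4  79.2] [619.3 -92.   63. ]
```

Two independent fits agree to about 2 mm: oil bottle (508,18), dropper bottle (513,-96), knob (545,-39). I'll now go down and grip the oil bottle.

jog_arm --travel '[[0.002,0.0005,-0.02],[0,0,-0.03],[0,0,-0.03],[0,0,-0.03],[0,0,-0.03],[0,0,-0.02],[0,0,-0.012],[0,0,0],[0,0,0],[0,0,0],[0,0,0],[0,0,0]]' --turn '[[0,0,0],[0,0,0],[0,0,0],[0,0,0],[0,0,0],[0,0,0],[0,0,0],[0,0,0],[0,0,0],[0,0,0],[0,0,0],[0,0,0]]' --grip '[0.3,0.3,0.3,0.3,0.3,0.3,0.3,0.3,-0.5,-0.5,-0.5,-0.5]'

```text
t: 2.98
tcp_pos: [509.1, 17.4, 43.9]
tcp_rot: [-3.142, 0.001, -0.004]
force: [-0.5, 0.8, 1.2]
width: 35.3
```

jog_arm --travel '[[0,0,0],[0,0,0],[0,0,0.01],[0,0,0.02],[0,0,0.03],[0,0,0.03],[0,0,0.03],[0,0.01,0],[0,0.025,0],[-0.001,0.035,0],[-0.001,0.035,0],[-0.001,0.035,0]]' --turn '[[0,0,0],[0,0,0],[0,0,0],[0,0,0],[0,0,0],[0,0,0],[0,0,0],[0,0,0],[0,0,0],[0,0,0],[0,0,0],[0,0,0]]' --grip '[-0.5,-0.5,-0.5,-0.5,-0.5,-0.5,-0.5,-0.5,-0.5,-0.5,-0.5,-0.5]'

```text
t: 3.98
tcp_pos: [504.4, 158.6, 162.6]
tcp_rot: [3.141, -0.002, -0.001]
force: [1.0, -0.1, -0.5]
width: 33.4
```

jog_arm --travel '[[-0.001,0.035,0],[-0.001,0.035,0],[-0.001,0.033,0],[-0.001,0.02,0],[0,0.01,0],[0,0,0],[0,0,-0.03],[0,0,-0.03],[0,0,-0.03],[0,0,-0.017],[0,0,-0.008],[0,0,0]]' --turn '[[0,0,0],[0,0,0],[0,0,0],[0,0,0],[0,0,0],[0,0,0],[0,0,0],[0,0,0],[0,0,0],[0,0,0],[0,0,0],[0,0,0]]' --grip '[-0.5,-0.5,-0.5,-0.5,-0.5,-0.5,-0.5,-0.5,-0.5,-0.5,-0.5,-0.5]'

```text
t: 4.98
tcp_pos: [501.0, 287.8, 46.5]
tcp_rot: [3.139, -0.004, -0.003]
force: [0.1, -0.6, -1.4]
width: 33.3
```

jog_arm --travel '[[0,0,-0.001],[0,0,-0.001],[0,0,0],[0,0,0],[0,0,0],[0,0,0],[0,0,0],[0,0,0.03],[0,0,0.04],[0,0,0.04],[0,0,0.02],[0,0,0]]' --turn '[[0,0,0],[0,0,0],[0,0,0],[0,0,0],[0,0,0],[0,0,0],[0,0,0],[0,0,0],[0,0,0],[0,0,0],[0,0,0],[0,0,0]]' --grip '[-0.5,-0.5,-0.5,0.3,0.3,0.3,0.3,0.3,0.3,0.3,0.3,0.3]'

```text
t: 5.98
tcp_pos: [503.8, 292.5, 181.2]
tcp_rot: [-3.137, 0.0, -0.014]
force: [0.7, 0.2, 2.1]
width: 59.7
```

Run:
```python
from h import *
s=snap('side','s2'); q=robot.sense(); print(q['t'],q['tcp_pos'],q['joint_positions'].round(2))
```

```text
6.0333 [502.53753337 291.41079807 178.45173609] [-0.22  0.44 -0.47  1.79  0.24  0.96 -2.35]
```

View pics/s2.png

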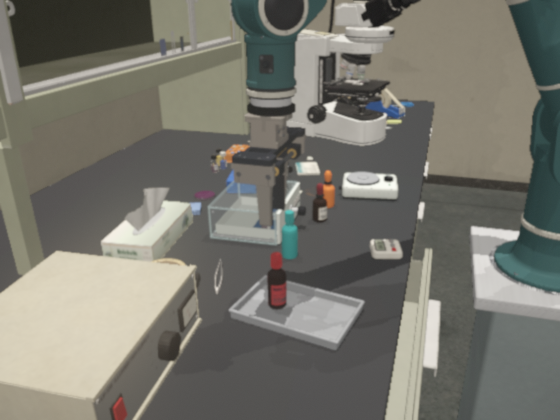

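The oil bottle stands upright in the tray, at (278,290) in this view. Next is the dropper bottle.

jog_arm --travel '[[0.001,-0.02,0],[0.001,-0.036,0],[0.001,-0.038,0],[0.001,-0.038,0],[0.001,-0.038,0],[0.001,-0.038,0],[0.001,-0.038,0],[0.001,-0.038,0],[0.001,-0.038,0],[0.001,-0.038,0],[0.001,-0.027,0],[0,0,0]]' --turn '[[0,0,0],[0,0,0],[0,0,0],[0,0,0],[0,0,0],[0,0,0],[0,0,0],[0,0,0],[0,0,0],[0,0,0],[0,0,0],[0,0,0]]' --grip '[0.3,0.3,0.3,0.3,0.3,0.3,0.3,0.3,0.3,0.3,0.3,0.3]'

```text
t: 7.03
tcp_pos: [510.7, -103.7, 173.9]
tcp_rot: [3.139, -0.016, -0.005]
force: [1.2, -0.8, -0.7]
width: 59.6
```

```bash
python3 -c "
from h import *
q=[robot.sense() for _ in range(3)]; print([x['tcp_pos'].round(1) for x in q],q[0]['t'],q[0]['tcp_rot'])"
```

```text
[array([ 510.7, -103.7,  173.9]), array([ 510.7, -103.7,  173.9]), array([ 510.7, -103.7,  173.9])] 7.0333 [ 3.13917733 -0.01557424 -0.0047416 ]
```

jog_arm --travel '[[0,0,0],[0,0,0]]' --turn '[[0,0,0],[0,0,0]]' --grip '[0.3,0.3]'

```text
t: 7.2
tcp_pos: [511.4, -95.4, 174.6]
tcp_rot: [-3.141, -0.001, 0.003]
force: [-0.8, 1.2, 0.9]
width: 59.9
```

jog_arm --travel '[[0,0,0],[0,0,0]]' --turn '[[0,0,0],[0,0,0]]' --grip '[0.3,0.3]'

```text
t: 7.37
tcp_pos: [512.0, -94.8, 175.3]
tcp_rot: [-3.141, -0.004, 0.001]
force: [0.1, 0.5, -0.2]
width: 60.0
```

jog_arm --travel '[[0.001,-0.0005,-0.02],[0,0,-0.03],[0,0,-0.03],[0,0,-0.03],[0,0,-0.02],[0,0,-0.012],[0,0,-0.006],[0,0,0],[0,0,0],[0,0,0],[0,0,0],[0,0,0]]' --turn '[[0,0,0],[0,0,0],[0,0,0],[0,0,0],[0,0,0],[0,0,0],[0,0,0],[0,0,0],[0,0,0],[0,0,0],[0,0,0],[0,0,0]]' --grip '[0.3,0.3,0.3,0.3,0.3,0.3,0.3,0.3,0.3,-0.5,-0.5,-0.5]'

```text
t: 8.37
tcp_pos: [513.9, -97.3, 28.6]
tcp_rot: [3.141, -0.001, 0.003]
force: [-0.2, 0.7, 1.2]
width: 41.8
```

jog_arm --travel '[[0,0,0],[0,0,0],[0,0,0]]' --turn '[[0,0,0],[0,0,0],[0,0,0]]' --grip '[-0.5,-0.5,-0.5]'

```text
t: 8.62
tcp_pos: [513.8, -96.9, 28.4]
tcp_rot: [3.141, -0.0, 0.002]
force: [-1.1, 0.9, 5.5]
width: 35.7
```

jog_arm --travel '[[0,0,0.01],[0,0,0.025],[0,0,0.035],[0,0,0.035],[0,0,0.025],[0,0,0.01],[-0.003,0.012,0],[-0.006,0.025,0],[-0.009,0.036,0],[-0.009,0.036,0],[-0.009,0.036,0],[-0.009,0.036,0]]' --turn '[[0,0,0],[0,0,0],[0,0,0],[0,0,0],[0,0,0],[0,0,0],[0,0,0],[0,0,0],[0,0,0],[0,0,0],[0,0,0],[0,0,0]]' --grip '[-0.5,-0.5,-0.5,-0.5,-0.5,-0.5,-0.5,-0.5,-0.5,-0.5,-0.5,-0.5]'

```text
t: 9.62
tcp_pos: [465.4, 85.7, 165.6]
tcp_rot: [3.141, -0.0, -0.006]
force: [0.9, -0.2, -1.0]
width: 35.7
```

jog_arm --travel '[[-0.009,0.036,0],[-0.009,0.036,0],[-0.009,0.036,0],[-0.009,0.036,0],[-0.009,0.036,0],[-0.006,0.025,0],[-0.005,0.017,0],[0,0,0],[0,0,0],[0,0,0],[0,0,0]]' --turn '[[0,0,0],[0,0,0],[0,0,0],[0,0,0],[0,0,0],[0,0,0],[0,0,0],[0,0,0],[0,0,0],[0,0,0],[0,0,0]]' --grip '[-0.5,-0.5,-0.5,-0.5,-0.5,-0.5,-0.5,-0.5,-0.5,-0.5,-0.5]'

```text
t: 10.53
tcp_pos: [412.1, 304.2, 166.7]
tcp_rot: [3.14, -0.003, -0.002]
force: [-0.4, -0.3, -1.2]
width: 35.6
```

jog_arm --travel '[[0,0,-0.02],[0,0,-0.03],[0,0,-0.03],[0,0,-0.03],[0,0,-0.015],[0,0,-0.007],[0,0,-0.003],[0,0,-0.0015],[0,0,0],[0,0,0],[0,0,0],[0,0,0]]' --turn '[[0,0,0],[0,0,0],[0,0,0],[0,0,0],[0,0,0],[0,0,0],[0,0,0],[0,0,0],[0,0,0],[0,0,0],[0,0,0],[0,0,0]]' --grip '[-0.5,-0.5,-0.5,-0.5,-0.5,-0.5,-0.5,-0.5,-0.5,-0.5,0.3,0.3]'

```text
t: 11.53
tcp_pos: [412.9, 306.5, 32.0]
tcp_rot: [-3.14, 0.001, -0.003]
force: [0.8, 0.2, 0.1]
width: 46.5
```

jog_arm --travel '[[0,0,0],[0,0,0],[0,0,0.01],[0,0,0.03],[0,0,0.035],[0,0,0.035],[0,0,0.03],[0,0,0.01],[0,0,0],[0,0,0]]' --turn '[[0,0,0],[0,0,0],[0,0,0],[0,0,0],[0,0,0],[0,0,0],[0,0,0],[0,0,0],[0,0,0],[0,0,0]]' --grip '[0.3,0.3,0.3,0.3,0.3,0.3,0.3,0.3,0.3,0.3]'

```text
t: 12.37
tcp_pos: [412.1, 305.6, 181.2]
tcp_rot: [3.141, -0.001, 0.001]
force: [-0.4, -1.1, -0.4]
width: 59.8
```

Run:
```python
from h import *
s=snap('top','t3'); snap('side','s3'); q=robot.sense(); print(q['t'],q['tcp_pos'],q['tcp_rot'])
a=cv2.imread('pics/t3.png')[180:330,80:400]; b=cv2.imread('pics/s3.png')[220:350,180:460]
cv2.imwrite('pics/c3.png',np.vstack([cv2.resize(a,(640,300)),cv2.resize(b,(640,297))]))
```

```text
12.4667 [411.2674303  305.02488736 179.56982613] [ 3.13985370e+00 -5.36147298e-04 -3.83766698e-03]
```

View pics/c3.png

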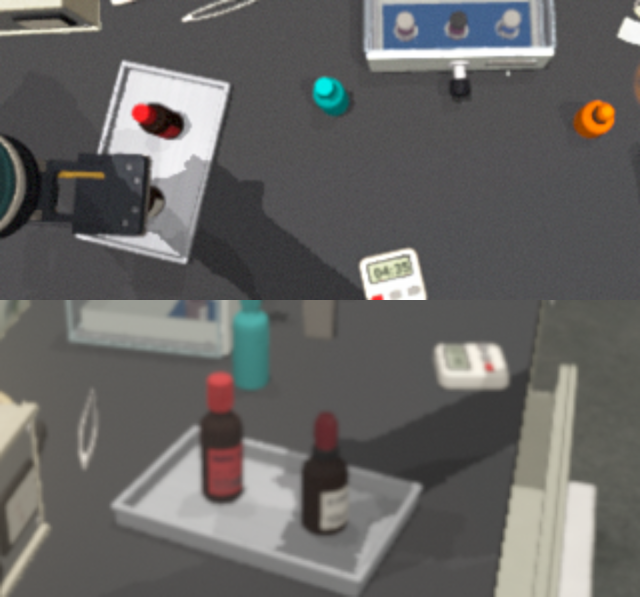

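Both bottles stand upright in the tray, oil at (220,440) and dropper at (325,475) in the lower half of the picture. The fingers are clear of them. Next, the knob.

jog_arm --travel '[[0.0067,-0.0172,0],[0.0133,-0.0344,0],[0.0133,-0.0344,0],[0.0133,-0.0344,0],[0.0133,-0.0344,0],[0.0133,-0.0344,0],[0.0133,-0.0344,0],[0.0133,-0.0344,0],[0.0133,-0.0344,0],[0.0133,-0.0344,0],[0.0067,-0.0172,0],[0,0,0]]' --turn '[[0,0,0.019],[0,0,0.019],[0,0,0],[0,0,0],[0,0,0],[0,0,0],[0,0,0],[0,0,0],[0,0,0],[0,0,0],[0,0,0],[0,0,0]]' --grip '[0.3,0.3,0.3,0.3,0.3,0.3,0.3,0.3,0.3,0.1,0.1,0.1]'

```text
t: 13.47
tcp_pos: [545.2, -43.7, 178.7]
tcp_rot: [3.14, 0.047, -0.006]
force: [-0.6, -0.4, -0.3]
width: 50.8
```

jog_arm --travel '[[0,0,0],[0,0,0],[0,0,0]]' --turn '[[0,0,0],[0,0,0],[0,0,0]]' --grip '[0.1,0.1,0.1]'

```text
t: 13.72
tcp_pos: [544.4, -36.1, 180.4]
tcp_rot: [-3.14, -0.064, 0.003]
force: [0.0, -0.1, 0.8]
width: 50.6
```

Run:
```python
from h import *
s=snap('wrist'); q=robot.sense(); print(q['t'],q['tcp_pos'],q['tcp_rot'],q['width'])
C=cloud(s).reshape(-1,3)
k=C[(C[:,2]>40)&(C[:,2]<60)&(abs(C[:,0]-545)<16)&(abs(C[:,1]+39)<20)]
print(len(k),k.min(0),k.max(0),k.mean(0))
```

```text
13.7667 [544.6019407  -36.23026252 180.6447892 ] [-3.14034938e+00 -6.38052230e-02  1.70133832e-03] 50.273436731191005
613 [535.35872088 -50.43892795  41.39945574] [560.90865377 -28.49321275  56.88455623] [547.65871928 -39.14827894  51.83299507]
```

jog_arm --travel '[[0.0005,-0.003,-0.02],[0,0,-0.035],[0,0,-0.035],[0,0,-0.03],[0,0,-0.02],[0,0,-0.01],[0,0,0],[0,0,0],[0,0,0],[0,0,0],[0,0,0],[0,0,0]]' --turn '[[0,0,0],[0,0,0],[0,0,0],[0,0,0],[0,0,0],[0,0,0],[0,0,0],[0,0,0],[0,0,0],[0,0,0],[0,0,0],[0,0,0]]' --grip '[0.1,0.1,0.1,0.1,0.1,0.1,0.1,0.1,-0.8,-0.8,-0.8,-0.8]'

```text
t: 14.77
tcp_pos: [546.5, -40.3, 32.2]
tcp_rot: [-3.14, -0.059, -0.003]
force: [-0.8, 10.0, 2.8]
width: 25.7
```

jog_arm --travel '[[0,0,0],[0,0,0],[0,0,0]]' --turn '[[0,0,0],[0,0,0],[0,0,0]]' --grip '[-0.8,-0.8,-0.8]'

```text
t: 15.02
tcp_pos: [546.5, -38.1, 32.2]
tcp_rot: [-3.138, -0.062, -0.003]
force: [-1.2, 6.4, 3.6]
width: 21.4
```

jog_arm --travel '[[-0.003,0,0],[-0.006,0,0],[-0.01,-0.0005,0],[-0.012,-0.0005,0],[-0.012,-0.0005,0],[-0.012,-0.0005,0],[-0.012,-0.0005,0],[-0.012,-0.0005,0],[-0.01,-0.0005,0],[-0.007,-0.0005,0],[-0.004,0,0],[-0.002,0,0]]' --turn '[[0,0,0],[0,0,0],[0,0,0],[0,0,0],[0,0,0],[0,0,0],[0,0,0],[0,0,0],[0,0,0],[0,0,0],[0,0,0],[0,0,0]]' --grip '[-0.8,-0.8,-0.8,-0.8,-0.8,-0.8,-0.8,-0.8,-0.8,-0.8,-0.8,-0.8]'

```text
t: 16.02
tcp_pos: [444.6, -42.6, 32.1]
tcp_rot: [-3.139, -0.062, -0.005]
force: [0.2, 6.6, 2.1]
width: 21.4
```

jog_arm --travel '[[0,0,0],[0,0,0],[0,0,0],[0,0,0],[0,0,0],[0,0,0],[0,0,0.02],[0,0,0.035],[0,0,0.035],[0,0,0.035],[0,0,0.02],[0,0,0]]' --turn '[[0,0,0],[0,0,0],[0,0,0],[0,0,0],[0,0,0],[0,0,0],[0,0,0],[0,0,0],[0,0,0],[0,0,0],[0,0,0],[0,0,0]]' --grip '[-0.8,-0.8,0.1,0.1,0.1,0.1,0.1,0.1,0.1,0.1,0.1,0.1]'

```text
t: 17.02
tcp_pos: [446.6, -45.7, 180.4]
tcp_rot: [3.139, 0.058, 0.013]
force: [0.4, 0.0, -0.3]
width: 50.6
```

Run:
```python
from h import *
s=snap('wrist','w4'); q=robot.sense(); print(q['t'],q['tcp_pos'],q['tcp_rot'],q['width'])
```

```text
17.0667 [445.16863814 -45.73501921 178.09961695] [3.13946886 0.0575472  0.00755523] 50.65274028910868
```

View pics/w4.png

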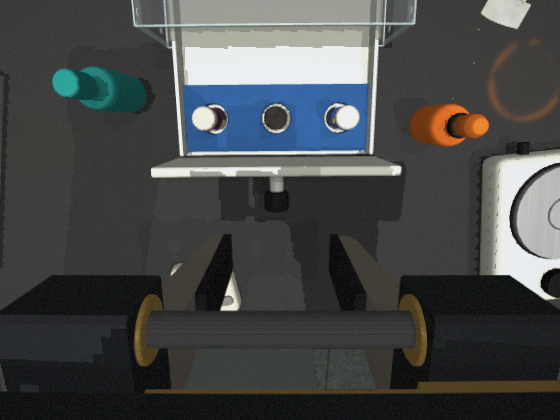

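The drawer is out and all three vials stand. The black cap is at (276,118), and the white caps are at (207,118) and (343,118). I'll measure the vial and the stirrer's ring.

Run:
```python
from h import *
s=load('wrist');C=cloud(s)
for n,u,v in [('k',276,118),('a',205,118),('b',345,118)]:
    p=C[v-15:v+16,u-15:u+16].reshape(-1,3);p=p[(p[:,2]>58)&(p[:,2]<70)]
    print(n,atz(s,u,v,63).round(1),len(p),p.mean(0).round(1),p.min(0).round(1),p.max(0).round(1))
P=C.reshape(-1,3);P=P[(abs(P[:,2]-45)<2.5)&(P[:,1]<-240)&(P[:,0]<500)]
print(len(P),P.min(0).round(1),P.max(0).round(1))
# plate circle via Hough on the initial top view, undistorted ellipse ~ circle
t=dict(np.load('top.npz'))
g=cv2.cvtColor(np.load('top.npz')['color'],cv2.COLOR_RGB2GRAY)
c=cv2.HoughCircles(cv2.resize(g[235:335,390:480],None,fx=4,fy=4),cv2.HOUGH_GRADIENT,1,60,param1=120,param2=25,minRadius=60,maxRadius=100)
print(c)
if c is not None:
  for x,y,r in c[0][:3]: print(atz(t,390+x/4,235+y/4,45).round(1),r/4)
```

```text
k [513.9 -41.   63. ] 441 [514.6 -40.5  62.9] [505.2 -49.9  60.2] [524.  -31.3  65.2]
a [511.8  15.8  63. ] 442 [511.7  17.1  62.9] [503.    8.1  58.2] [520.5  26.6  65.1]
b [516.  -96.3  63. ] 441 [516.8 -98.1  63. ] [ 508.  -108.    58.2] [526.3 -88.9  65.2]
3295 [ 356.3 -320.6   42.5] [ 482.5 -263.1   47.5]
[[[179.5 153.5  84.5]]]
[ 438.9 -311.6   45. ] 21.125
```

jog_arm --travel '[[0.015,0.001,0],[0.02,0.001,0],[0.02,0.001,0],[0.014,0,0],[0,0,0],[0,0,0],[0,0,0]]' --turn '[[0,0,0],[0,0,0],[0,0,0],[0,0,0],[0,0,0],[0,0,0],[0,0,0]]' --grip '[-0.08,-0.08,-0.08,-0.08,-0.08,-0.08,-0.08]'

```text
t: 17.65
tcp_pos: [511.1, -42.1, 174.8]
tcp_rot: [-3.141, -0.059, 0.005]
force: [0.5, -0.5, -0.3]
width: 42.5
```

jog_arm --travel '[[0,0,0],[0,0,0]]' --turn '[[0,0,0],[0,0,0]]' --grip '[-0.08,-0.08]'

```text
t: 17.82
tcp_pos: [511.8, -42.2, 175.9]
tcp_rot: [3.141, 0.059, -0.001]
force: [-0.4, -0.1, 1.0]
width: 42.8
```

jog_arm --travel '[[0.0025,0.0015,-0.02],[0,0,-0.03],[0,0,-0.03],[0,0,-0.03],[0,0,-0.02],[0,0,-0.014],[0,0,-0.007],[0,0,0],[0,0,0],[0,0,0],[0,0,0],[0,0,0]]' --turn '[[0,0,0],[0,0,0],[0,0,0],[0,0,0],[0,0,0],[0,0,0],[0,0,0],[0,0,0],[0,0,0],[0,0,0],[0,0,0],[0,0,0]]' --grip '[-0.08,-0.08,-0.08,-0.08,-0.08,-0.08,-0.08,-0.08,-0.08,-0.7,-0.7,-0.7]' --newtons 10

```text
t: 18.82
tcp_pos: [515.9, -40.7, 26.1]
tcp_rot: [3.141, 0.059, 0.003]
force: [-0.5, 0.4, 0.9]
width: 24.4
```

jog_arm --travel '[[0,0,0],[0,0,0],[0,0,0],[0,0,0]]' --turn '[[0,0,0],[0,0,0],[0,0,0],[0,0,0]]' --grip '[-0.7,-0.7,-0.7,-0.7]'

```text
t: 19.15
tcp_pos: [515.9, -40.7, 25.9]
tcp_rot: [3.141, 0.059, 0.002]
force: [-1.5, -1.3, 6.8]
width: 21.7
```

jog_arm --travel '[[0,0,0.006],[0,0,0.01],[0,0,0.02],[0,0,0.03],[0,0,0.03],[0,0,0.024],[0,0,0.01],[-0.004,-0.014,0],[-0.008,-0.028,0],[-0.008,-0.028,0],[-0.008,-0.028,0],[-0.008,-0.028,0]]' --turn '[[0,0,0],[0,0,0],[0,0,0],[0,0,0],[0,0,0],[0,0,0],[0,0,0],[0,0,0],[0,0,0],[0,0,0],[0,0,0],[0,0,0]]' --grip '[-0.7,-0.7,-0.7,-0.7,-0.7,-0.7,-0.7,-0.7,-0.7,-0.7,-0.7,-0.7]'

```text
t: 20.15
tcp_pos: [478.2, -167.6, 154.8]
tcp_rot: [-3.141, -0.06, 0.001]
force: [0.7, 0.1, -0.2]
width: 21.6
```

jog_arm --travel '[[-0.008,-0.028,0],[-0.008,-0.028,0],[-0.008,-0.028,0],[-0.008,-0.028,0],[-0.005,-0.02,0],[-0.003,-0.012,0],[0,0,0],[0,0,0],[0,0,0],[0,0,0]]' --turn '[[0,0,0],[0,0,0],[0,0,0],[0,0,0],[0,0,0],[0,0,0],[0,0,0],[0,0,0],[0,0,0],[0,0,0]]' --grip '[-0.7,-0.7,-0.7,-0.7,-0.7,-0.7,-0.7,-0.7,-0.7,-0.7]'

```text
t: 20.98
tcp_pos: [439.9, -308.7, 155.1]
tcp_rot: [-3.14, -0.064, -0.0]
force: [0.1, 0.5, -0.3]
width: 22.1
```

Run:
```python
from h import *
s=snap('wrist','w5'); q=robot.sense(); print(q['t'],q['tcp_pos'],q['tcp_rot'],q['width'])
```

```text
21.0333 [ 439.89691345 -308.90646272  155.14441101] [-3.14047369e+00 -6.34829780e-02 -1.15158363e-04] 21.581604051201516
```

View pics/w5.png

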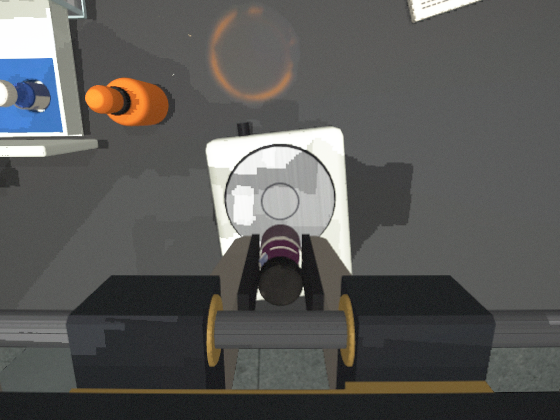

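The vial is upright in the fingers and the ring's middle is at (280,202). I'll work out the offset.

Run:
```python
from h import *
s=load('wrist')
for u,v in [(280,202),(262,201),(298,201),(280,183),(280,221),(224,200),(336,200),(280,144)]: print(u,v,atz(s,u,v,45).round(1))
C=cloud(s).reshape(-1,3); p=C[(C[:,2]>165)&(C[:,2]<200)&(np.hypot(C[:,0]-440,C[:,1]+309)<14)]
print(len(p), p.min(0),p.max(0),p[p[:,2]>p[:,2].max()-4].mean(0))
```

```text
280 202 [ 439.1 -309.3   45. ]
262 201 [ 439.3 -294.5   45. ]
298 201 [ 440.5 -324.1   45. ]
280 183 [ 455.  -308.7   45. ]
280 221 [ 422.7 -310.    45. ]
224 200 [ 438.9 -263.1   45. ]
336 200 [ 442.6 -355.4   45. ]
280 144 [ 486.3 -307.4   45. ]
2421 [ 428.69719375 -320.70597919  165.43529541] [ 449.90864675 -297.52751577  199.99635458] [ 441.67560217 -307.89540232  198.28044417]
```

jog_arm --travel '[[-0.0005,-0.001,-0.015],[0,0,-0.025],[0,0,-0.025],[0,0,-0.016],[0,0,-0.008],[0,0,-0.003],[0,0,-0.001],[0,0,-0.0005],[0,0,0],[0,0,0],[0,0,0]]' --turn '[[0,0,0],[0,0,0],[0,0,0],[0,0,0],[0,0,0],[0,0,0],[0,0,0],[0,0,0],[0,0,0],[0,0,0],[0,0,0]]' --grip '[-0.7,-0.7,-0.7,-0.7,-0.7,-0.7,-0.7,-0.7,-0.7,-0.7,-0.7]'

```text
t: 21.95
tcp_pos: [439.1, -311.9, 62.3]
tcp_rot: [3.14, 0.059, 0.002]
force: [0.6, -0.8, 0.4]
width: 22.0
```

jog_arm --travel '[[0,0,-0.0005],[0,0,0],[0,0,0],[0,0,0],[0,0,0],[0,0,0],[0,0,0.01],[0,0,0.03],[0,0,0.035],[0,0,0.03],[0,0,0.01],[0,0,0]]' --turn '[[0,0,0],[0,0,0],[0,0,0],[0,0,0],[0,0,0],[0,0,0],[0,0,0],[0,0,0],[0,0,0],[0,0,0],[0,0,0],[0,0,0]]' --grip '[-0.7,-0.7,-0.08,-0.08,-0.08,-0.08,-0.08,-0.08,-0.08,-0.08,-0.08,-0.08]'

```text
t: 22.95
tcp_pos: [440.4, -312.7, 179.6]
tcp_rot: [3.137, 0.059, 0.008]
force: [0.4, 1.0, -0.0]
width: 42.5
```

jog_arm --travel '[[0,0,0.005],[0.004,0.01,0.005],[0.004,0.012,0],[0,0,0],[0,0,0]]' --turn '[[0,0,0],[0,0,0],[0,0,0],[0,0,0],[0,0,0]]' --grip '[0.1,0.1,0.1,0.1,0.1]'

```text
t: 23.37
tcp_pos: [446.9, -287.8, 185.2]
tcp_rot: [-3.14, -0.064, 0.002]
force: [-0.5, -1.5, 0.3]
width: 50.4
```

Run:
```python
from h import *
s=snap('wrist','w6'); q=robot.sense(); print(q['t'],q['tcp_pos'],q['width'])
snap('side','s6'); a=cv2.imread('pics/w6.png')[:,100:460]; b=cv2.imread('pics/s6.png')[130:280,200:420]
cv2.imwrite('pics/c6.png',np.hstack([a,cv2.resize(b,(430,420))]))
for n in('wrist','side'):
  C=cloud(load(n)).reshape(-1,3); p=C[(C[:,2]>52)&(C[:,2]<103)&(np.hypot(C[:,0]-439,C[:,1]+309)<25)]
  t=p[p[:,2]>94]; print(n,len(p),p.max(0),t.mean(0).round(1),p.min(0))
```

```text
23.4167 [ 446.62534877 -288.66567736  185.25980084] 50.545596229832675
wrist 827 [ 449.02681752 -302.06110886  101.46059608] [ 438.5 -312.7   98.8] [ 428.319626   -322.81044457   52.17872382]
side 96 [ 447.21560399 -295.83543963   98.92965176] [ 437.9 -307.6   97. ] [ 427.30260635 -323.11102601   52.27997065]
```

View pics/c6.png

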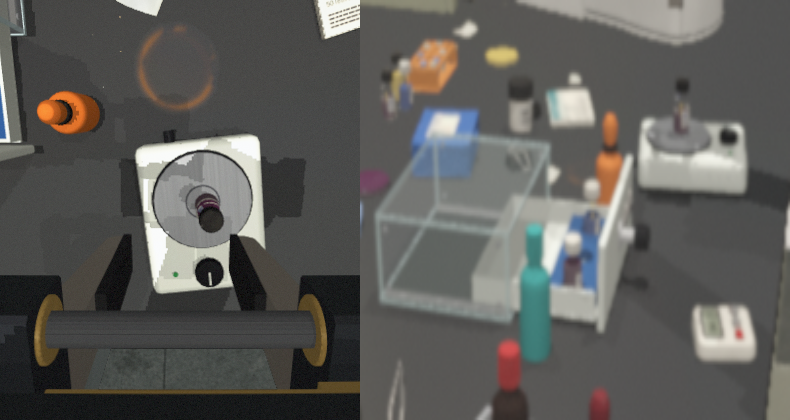

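The vial stands upright, about 3 mm from the plate's middle (left picture, (205,210)), and the white vials are still in the drawer. Next I shut the drawer.

jog_arm --travel '[[-0.003,0.015,0],[0,0.033,0],[0,0.035,0],[0,0.035,0],[0,0.035,0],[0,0.035,0],[0,0.035,0],[0,0.022,0],[0,0,0],[0,0,0],[0,0,0]]' --turn '[[0,0,0],[0,0,0],[0,0,0],[0,0,0],[0,0,0],[0,0,0],[0,0,0],[0,0,0],[0,0,0],[0,0,0],[0,0,0]]' --grip '[0.1,0.1,0.1,0.1,0.1,0.1,0.1,0.1,0.1,0.1,0.1]' --newtons 20

```text
t: 24.38
tcp_pos: [443.3, -45.2, 186.0]
tcp_rot: [3.14, 0.058, -0.001]
force: [-0.4, -0.6, 1.1]
width: 50.4
```

jog_arm --travel '[[0,0,0],[0,0,0]]' --turn '[[0,0,0],[0,0,0]]' --grip '[0.1,0.1]'

```text
t: 24.55
tcp_pos: [443.6, -45.8, 186.0]
tcp_rot: [3.141, 0.055, -0.001]
force: [0.3, 0.0, 0.8]
width: 50.8
```

Run:
```python
from h import *
s=snap('wrist'); q=robot.sense(); print(q['t'],q['tcp_pos'],q['width'])
C=cloud(s).reshape(-1,3); k=C[(C[:,2]>40)&(C[:,2]<60)&(abs(C[:,0]-444)<16)&(abs(C[:,1]+43)<20)]
print(len(k),k.min(0),k.max(0),k.mean(0))
```

```text
24.6 [443.59910603 -45.63837964 185.96308296] 50.5760414528645
607 [434.29872093 -55.05765682  41.50091107] [459.86780124 -32.796488    57.23811317] [446.05465217 -43.79781581  51.81251261]
```

jog_arm --travel '[[0.001,0.0016,-0.02],[0,0,-0.035],[0,0,-0.035],[0,0,-0.034],[0,0,-0.02],[0,0,-0.01],[0,0,0],[0,0,0],[0,0,0],[0,0,0],[0,0,0],[0,0,0]]' --turn '[[0,0,0],[0,0,0],[0,0,0],[0,0,0],[0,0,0],[0,0,0],[0,0,0],[0,0,0],[0,0,0],[0,0,0],[0,0,0],[0,0,0]]' --grip '[0.1,0.1,0.1,0.1,0.1,0.1,0.1,-0.8,-0.8,-0.8,-0.8,-0.8]'

```text
t: 25.6
tcp_pos: [445.6, -42.5, 33.1]
tcp_rot: [-3.141, -0.059, -0.004]
force: [0.1, -0.3, 4.7]
width: 21.2
```

jog_arm --travel '[[0,0,0],[0.004,0,0],[0.008,0.0005,0],[0.012,0.0005,0],[0.012,0.0005,0],[0.012,0.0005,0],[0.012,0.0005,0],[0.012,0.0005,0],[0.012,0.0005,0],[0.008,0.0005,0],[0.006,0,0],[0.003,0,0]]' --turn '[[0,0,0],[0,0,0],[0,0,0],[0,0,0],[0,0,0],[0,0,0],[0,0,0],[0,0,0],[0,0,0],[0,0,0],[0,0,0],[0,0,0]]' --grip '[-0.8,-0.8,-0.8,-0.8,-0.8,-0.8,-0.8,-0.8,-0.8,-0.8,-0.8,-0.8]'

```text
t: 26.6
tcp_pos: [547.3, -38.0, 33.1]
tcp_rot: [-3.14, -0.06, -0.004]
force: [-1.6, 3.1, 7.9]
width: 21.2
```

jog_arm --travel '[[0.001,0,0],[0.001,0,0],[0,0,0]]' --turn '[[0,0,0],[0,0,0],[0,0,0]]' --grip '[-0.8,-0.8,-0.8]'

```text
t: 26.85
tcp_pos: [547.5, -38.0, 33.1]
tcp_rot: [-3.141, -0.06, 0.001]
force: [-3.4, 2.7, 8.7]
width: 21.5
```

jog_arm --travel '[[0.001,0,0],[0.001,0,0],[0.001,0,0],[0,0,0]]' --turn '[[0,0,0],[0,0,0],[0,0,0],[0,0,0]]' --grip '[-0.8,-0.8,-0.8,-0.8]'

```text
t: 27.18
tcp_pos: [547.5, -38.0, 33.0]
tcp_rot: [3.141, 0.06, -0.01]
force: [-11.2, 2.7, 16.7]
width: 21.5
```

jog_arm --travel '[[-0.002,0,0],[0,0,0],[0,0,0],[0,0,0],[0,0,0],[0,0,0.02],[0,0,0.035],[0,0,0.035],[0,0,0.035],[0,0,0.02],[0,0,0],[0,0,0]]' --turn '[[0,0,0],[0,0,0],[0,0,0],[0,0,0],[0,0,0],[0,0,0],[0,0,0],[0,0,0],[0,0,0],[0,0,0],[0,0,0],[0,0,0]]' --grip '[0.1,0.1,0.1,0.1,0.1,0.1,0.1,0.1,0.1,0.1,0.1,0.1]'

```text
t: 28.18
tcp_pos: [549.4, -39.3, 178.0]
tcp_rot: [3.14, 0.059, 0.004]
force: [0.1, -0.8, 0.4]
width: 50.3
```

Run:
```python
from h import *
s=snap('wrist','w7'); q=robot.sense(); print(q['t'],q['tcp_pos'],q['width'])
C=cloud(s).reshape(-1,3); k=C[(C[:,2]>40)&(C[:,2]<60)&(abs(C[:,0]-547)<16)&(abs(C[:,1]+39)<20)]
print(len(k),k.min(0),k.max(0),k.mean(0))
s=snap('top','t7')
C=cloud(s)
for c,n in ((s,'top'),):
  P=C.reshape(-1,3); R=s['color'].reshape(-1,3).astype(int)
  for m,near in(('oil',(501,291)),('drop',(412,306))):
    p=P[(P[:,2]>15)&(P[:,2]<112)&(np.hypot(P[:,0]-near[0],P[:,1]-near[1])<28)]
    from scipy.optimize import least_squares
    q=p[(p[:,2]>15)&(p[:,2]<55)]
    f=least_squares(lambda c:np.hypot(*(q[:,:2]-c).T)-(17 if m=='oil' else 18),near,loss='soft_l1',f_scale=1)
    print(m,len(q),f.x.round(1),p[p[:,2]>88].mean(0).round(1))
```

```text
28.2333 [548.37120647 -39.29224877 176.64322162] 50.530811227978795
651 [535.83154408 -50.36582435  40.3108402 ] [562.97332529 -28.54820618  57.35304824] [548.36531876 -39.11457221  51.76391338]
oil 93 [499.2 289. ] [498.3 286.3 103.9]
drop 124 [412.  305.9] [411.6 303.3  96.3]
```

View pics/w7.png

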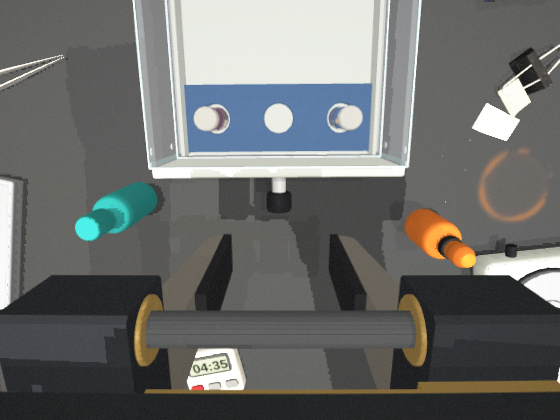

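The drawer is shut against its stop: 11 N gave no further motion, and the knob is back where it started. Both white vials stand at (208,118) and (345,118). I'll fetch the dropper bottle first.

jog_arm --travel '[[-0.007,0.0175,0],[-0.0135,0.0345,0],[-0.0135,0.0345,0],[-0.0135,0.0345,0],[-0.0135,0.0345,0],[-0.0135,0.0345,0],[-0.0135,0.0345,0],[-0.0135,0.0345,0],[-0.0135,0.0345,0],[-0.0135,0.0345,0],[-0.0075,0.0175,0],[0,0,0]]' --turn '[[0,0,0],[0,0,0],[0,0,0],[0,0,0],[0,0,0],[0,0,0],[0,0,0],[0,0,0],[0,0,0],[0,0,0],[0,0,0],[0,0,0]]' --grip '[0.3,0.3,0.3,0.3,0.3,0.3,0.3,0.3,0.3,0.3,0.3,0.3]' --newtons 15

```text
t: 29.28
tcp_pos: [409.0, 310.9, 175.7]
tcp_rot: [-3.139, -0.072, 0.006]
force: [-0.2, 0.5, -0.1]
width: 59.7
```

jog_arm --travel '[[0,0,0],[0,0,0],[0,0,0],[0,0,0]]' --turn '[[0,0,0],[0,0,0],[0,0,0],[0,0,0]]' --grip '[0.3,0.3,0.3,0.3]'

```text
t: 29.62
tcp_pos: [413.4, 305.0, 176.7]
tcp_rot: [3.14, 0.055, -0.001]
force: [-0.8, 0.3, 0.5]
width: 59.8
```

Now down to z ≈ 31 and grip.

jog_arm --travel '[[-0.001,0.001,-0.02],[0,0,-0.035],[0,0,-0.035],[0,0,-0.03],[0,0,-0.018],[0,0,-0.008],[0,0,0],[0,0,0],[0,0,0],[0,0,0],[0,0,0],[0,0,0]]' --turn '[[0,0,0],[0,0,0],[0,0,0],[0,0,0],[0,0,0],[0,0,0],[0,0,0],[0,0,0],[0,0,0],[0,0,0],[0,0,0],[0,0,0]]' --grip '[0.3,0.3,0.3,0.3,0.3,0.3,0.3,0.3,-0.5,-0.5,-0.5,-0.5]'

```text
t: 30.62
tcp_pos: [412.3, 307.6, 32.0]
tcp_rot: [-3.141, -0.059, -0.002]
force: [-0.3, -0.3, 4.8]
width: 36.0
```

jog_arm --travel '[[0,0,0],[0,0,0],[0,0,0]]' --turn '[[0,0,0],[0,0,0],[0,0,0]]' --grip '[-0.5,-0.5,-0.5]'

```text
t: 30.87
tcp_pos: [412.3, 307.6, 32.0]
tcp_rot: [-3.141, -0.059, -0.002]
force: [-0.3, -1.0, 7.3]
width: 35.5
```

jog_arm --travel '[[0,0,0.01],[0,0,0.025],[0,0,0.035],[0,0,0.035],[0,0,0.025],[0,0,0.01],[0.003,-0.012,0],[0.006,-0.025,0],[0.009,-0.036,0],[0.009,-0.036,0],[0.009,-0.036,0],[0.009,-0.036,0]]' --turn '[[0,0,0],[0,0,0],[0,0,0],[0,0,0],[0,0,0],[0,0,0],[0,0,0],[0,0,0],[0,0,0],[0,0,0],[0,0,0],[0,0,0]]' --grip '[-0.5,-0.5,-0.5,-0.5,-0.5,-0.5,-0.5,-0.5,-0.5,-0.5,-0.5,-0.5]'

```text
t: 31.87
tcp_pos: [456.1, 124.7, 170.5]
tcp_rot: [3.141, 0.06, -0.002]
force: [1.1, 0.5, -1.0]
width: 35.7
```

jog_arm --travel '[[0.009,-0.036,0],[0.009,-0.036,0],[0.009,-0.036,0],[0.009,-0.036,0],[0.009,-0.036,0],[0.006,-0.025,0],[0.005,-0.017,0],[0,0,0],[0,0,0],[0,0,0],[0,0,0]]' --turn '[[0,0,0],[0,0,0],[0,0,0],[0,0,0],[0,0,0],[0,0,0],[0,0,0],[0,0,0],[0,0,0],[0,0,0],[0,0,0]]' --grip '[-0.5,-0.5,-0.5,-0.5,-0.5,-0.5,-0.5,-0.5,-0.5,-0.5,-0.5]'

```text
t: 32.78
tcp_pos: [512.3, -93.7, 170.9]
tcp_rot: [-3.14, -0.063, 0.001]
force: [0.7, 0.3, -1.0]
width: 35.5
```

jog_arm --travel '[[0.001,-0.002,-0.02],[0,0,-0.03],[0,0,-0.03],[0,0,-0.03],[0,0,-0.02],[0,0,-0.007],[0,0,-0.003],[0,0,-0.0015],[0,0,0],[0,0,0]]' --turn '[[0,0,0],[0,0,0],[0,0,0],[0,0,0],[0,0,0],[0,0,0],[0,0,0],[0,0,0],[0,0,0],[0,0,0]]' --grip '[-0.5,-0.5,-0.5,-0.5,-0.5,-0.5,-0.5,-0.5,-0.5,-0.5]'

```text
t: 33.62
tcp_pos: [514.8, -97.4, 30.9]
tcp_rot: [3.14, 0.06, 0.004]
force: [0.1, 0.3, -0.7]
width: 35.7
```

jog_arm --travel '[[0,0,-0.001],[0,0,-0.001],[0,0,0],[0,0,0],[0,0,0],[0,0,0],[0,0,0.01],[0,0,0.035],[0,0,0.035],[0,0,0.035],[0,0,0.025],[0,0,0.01]]' --turn '[[0,0,0],[0,0,0],[0,0,0],[0,0,0],[0,0,0],[0,0,0],[0,0,0],[0,0,0],[0,0,0],[0,0,0],[0,0,0],[0,0,0]]' --grip '[-0.5,-0.5,-0.5,0.3,0.3,0.3,0.3,0.3,0.3,0.3,0.3,0.3]'

```text
t: 34.62
tcp_pos: [515.8, -97.6, 182.1]
tcp_rot: [3.139, 0.059, 0.01]
force: [0.1, -0.9, 0.0]
width: 59.7
```

jog_arm --travel '[[0,0.02,0],[-0.001,0.037,0],[-0.001,0.037,0],[-0.001,0.037,0],[-0.001,0.037,0],[-0.001,0.037,0],[-0.001,0.037,0],[-0.001,0.037,0],[-0.001,0.037,0],[-0.002,0.037,0],[-0.002,0.033,0],[0,0,0]]' --turn '[[0,0,0],[0,0,0],[0,0,0],[0,0,0],[0,0,0],[0,0,0],[0,0,0],[0,0,0],[0,0,0],[0,0,0],[0,0,0],[0,0,0]]' --grip '[0.3,0.3,0.3,0.3,0.3,0.3,0.3,0.3,0.3,0.3,0.3,0.3]'

```text
t: 35.62
tcp_pos: [498.7, 296.5, 177.4]
tcp_rot: [-3.136, -0.074, 0.002]
force: [-1.0, 1.1, 0.6]
width: 59.9
```

jog_arm --travel '[[0,0,0],[0,0,0],[0,0,0],[0,0,0]]' --turn '[[0,0,0],[0,0,0],[0,0,0],[0,0,0]]' --grip '[0.3,0.3,0.3,0.3]'

```text
t: 35.95
tcp_pos: [502.3, 286.6, 177.4]
tcp_rot: [3.14, 0.055, -0.0]
force: [-0.4, -0.1, 0.3]
width: 60.0
```

jog_arm --travel '[[-0.001,0.003,-0.02],[0,0,-0.035],[0,0,-0.035],[0,0,-0.025],[0,0,-0.01],[0,0,-0.005],[0,0,0],[0,0,0],[0,0,0],[0,0,0],[0,0,0],[0,0,0]]' --turn '[[0,0,0],[0,0,0],[0,0,0],[0,0,0],[0,0,0],[0,0,0],[0,0,0],[0,0,0],[0,0,0],[0,0,0],[0,0,0],[0,0,0]]' --grip '[0.3,0.3,0.3,0.3,0.3,0.3,0.3,0.3,-0.5,-0.5,-0.5,-0.5]'

```text
t: 36.95
tcp_pos: [501.2, 291.6, 48.4]
tcp_rot: [-3.141, -0.059, -0.002]
force: [0.8, -1.8, 0.8]
width: 35.3
```

jog_arm --travel '[[0,0,0],[0,0,0],[0,0,0]]' --turn '[[0,0,0],[0,0,0],[0,0,0]]' --grip '[-0.5,-0.5,-0.5]'

```text
t: 37.2
tcp_pos: [501.2, 291.6, 48.2]
tcp_rot: [-3.141, -0.059, -0.002]
force: [-0.1, -1.2, 5.1]
width: 33.8
```

jog_arm --travel '[[0,0,0.01],[0,0,0.025],[0,0,0.035],[0,0,0.035],[0,0,0.02],[0,-0.012,0],[0.001,-0.025,0],[0.001,-0.035,0],[0.001,-0.035,0],[0.001,-0.035,0],[0.001,-0.035,0],[0.001,-0.035,0]]' --turn '[[0,0,0],[0,0,0],[0,0,0],[0,0,0],[0,0,0],[0,0,0],[0,0,0],[0,0,0],[0,0,0],[0,0,0],[0,0,0],[0,0,0]]' --grip '[-0.5,-0.5,-0.5,-0.5,-0.5,-0.5,-0.5,-0.5,-0.5,-0.5,-0.5,-0.5]'

```text
t: 38.2
tcp_pos: [505.4, 77.2, 171.8]
tcp_rot: [3.141, 0.059, -0.003]
force: [0.4, -0.1, -0.2]
width: 34.0
```

jog_arm --travel '[[0.001,-0.03,0],[0,-0.02,0],[0,-0.012,0],[0,0,0],[0,0,0],[0,0,0],[0,0,0]]' --turn '[[0,0,0],[0,0,0],[0,0,0],[0,0,0],[0,0,0],[0,0,0],[0,0,0]]' --grip '[-0.5,-0.5,-0.5,-0.5,-0.5,-0.5,-0.5]'

```text
t: 38.78
tcp_pos: [507.4, 19.0, 172.4]
tcp_rot: [-3.14, -0.063, 0.001]
force: [0.4, 0.9, -0.9]
width: 33.9
```

jog_arm --travel '[[0.001,-0.001,-0.02],[0,0,-0.03],[0,0,-0.03],[0,0,-0.025],[0,0,-0.012],[0,0,-0.006],[0,0,-0.003],[0,0,-0.001],[0,0,0],[0,0,0]]' --turn '[[0,0,0],[0,0,0],[0,0,0],[0,0,0],[0,0,0],[0,0,0],[0,0,0],[0,0,0],[0,0,0],[0,0,0]]' --grip '[-0.5,-0.5,-0.5,-0.5,-0.5,-0.5,-0.5,-0.5,-0.5,-0.5]'

```text
t: 39.62
tcp_pos: [509.7, 16.6, 46.7]
tcp_rot: [3.141, 0.059, 0.003]
force: [-0.7, -0.1, -1.4]
width: 33.9
```

jog_arm --travel '[[0,0,-0.001],[0,0,-0.0005],[0,0,0],[0,0,0],[0,0,0],[0,0,0],[0,0,0.01],[0,0,0.035],[0,0,0.035],[0,0,0.035],[0,0,0.025],[0,0,0.01]]' --turn '[[0,0,0],[0,0,0],[0,0,0],[0,0,0],[0,0,0],[0,0,0],[0,0,0],[0,0,0],[0,0,0],[0,0,0],[0,0,0],[0,0,0]]' --grip '[-0.5,-0.5,-0.5,0.3,0.3,0.3,0.3,0.3,0.3,0.3,0.3,0.3]'

```text
t: 40.62
tcp_pos: [510.6, 17.0, 198.4]
tcp_rot: [3.141, 0.06, 0.01]
force: [0.9, -0.4, -0.6]
width: 59.8
```

jog_arm --travel '[[-0.01,0,0.02],[-0.01,0,0],[-0.01,0,0],[0,0,0],[0,0,0],[0,0,0],[0,0,0]]' --turn '[[0,0,0],[0,0,0],[0,0,0],[0,0,0],[0,0,0],[0,0,0],[0,0,0]]' --grip '[0.3,0.3,0.3,0.3,0.3,0.3,0.3]'

```text
t: 41.2
tcp_pos: [478.7, 16.5, 213.3]
tcp_rot: [-3.141, -0.059, 0.002]
force: [-0.3, 0.1, -0.2]
width: 59.5
```

Run:
```python
from h import *
from scipy.optimize import least_squares
s=snap('wrist','w8'); snap('side','s8'); q=robot.sense(); print(q['t'],q['tcp_pos'],q['width'])
P=cloud(s).reshape(-1,3)
for m,near,r,z1 in(('oil',(508,18),17,65),('drop',(513.4,-95.8),18,50)):
    q=P[(P[:,2]>10)&(P[:,2]<z1)&(np.hypot(P[:,0]-near[0],P[:,1]-near[1])<40)]
    f=least_squares(lambda c:np.hypot(*(q[:,:2]-c).T)-r,near,loss='soft_l1',f_scale=1); print(m,len(q),f.x.round(1))
    c=P[(P[:,2]>92)&(P[:,2]<112)&(np.hypot(P[:,0]-near[0],P[:,1]-near[1])<25)]; print(' top',c.mean(0).round(1))
k=P[(P[:,2]>40)&(P[:,2]<60)&(abs(P[:,0]-545)<14)&(abs(P[:,1]+39)<20)];print('knob',k.min(0).round(1),k.max(0).round(1))
a=cv2.imread('pics/w8.png');b=cv2.imread('pics/s8.png')[120:290,190:420]
cv2.imwrite('pics/c8.png',np.hstack([cv2.resize(a,(440,330)),cv2.resize(b,(350,330))]))
```

```text
41.3 [478.81909044  16.58989725 213.54416537] 59.5809197256196
oil 150 [508.   13.9]
 top [508.9  14.1 103.9]
drop 401 [514.8 -99. ]
 top [515.1 -97.   95.5]
knob [535.6 -50.1  43.9] [558.9 -28.3  56.9]
```

View pics/c8.png

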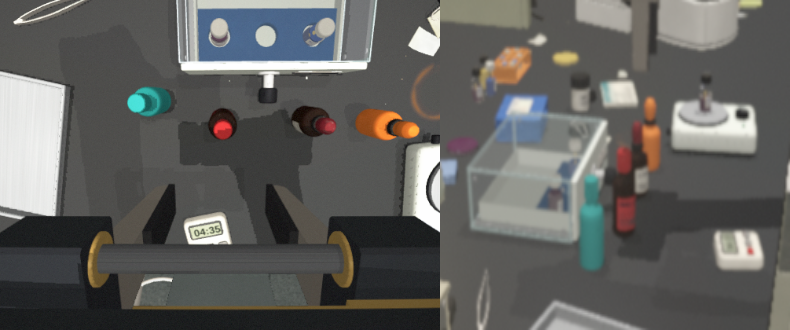

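Both bottles stand upright within about 4 mm of where they started. The vial is upright on the plate, the drawer is shut and the gripper is clear, so I'll hand in.

```bash
python3 -c "
from rig import robot
print(robot.finish_job())"
```

```text
the job is handed in; nothing more can be done
None
```

I moved both bottles to the spill tray and stood the black-capped vial on the stirrer plate. Then I shut the drawer and put both bottles back. I handed the job in at about 41 s of the 122 s allowed; no verdict was reported.

What the last checks showed:
- **Bottles:** both upright. The oil bottle is at (508, 14) mm against (508, 18) at the start, and the dropper bottle is at (515, -99) mm against (513, -96). That is about 4 mm off each, against the 15 mm allowed.
- **Black-capped vial:** upright and released, about 3 mm from the plate's middle when measured after release. The side view at the end still showed it standing. The wrist and side cameras disagreed by about 5 mm on where its cap was (y -313 against -308), but both put it within the 12 mm limit.
- **Drawer:** shut against its stop. Pushing to 11 N gave no further motion, and the knob measured back at its starting place.
- **White-capped vials:** both still standing in their pockets in the last wrist view.

No check failed, nothing tipped over, and the gripper was clear of everything at the end.

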